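# Snap the green spatula into the clip stand

## Robot

A 7-joint arm with a two-finger parallel gripper is mounted at the origin on the work surface. World frame = base frame: x ahead of the robot, y to its left, z up, the work surface at z = 0. Lengths are in m, angles in rad, forces in N, time in s.
With the tool pointing down it reaches from about 0.4 to 0.925 m from the base axis. Payload 4.1 kg.
Tool frame: the origin (TCP) lies at the very end of the fingers, on their centre line; the grasp point (between the pads) lies behind it (arm.grip_depth is the z of the grasp point in the tool frame, in m); z points along the fingers, x is the direction in which the jaws open and shut, and the axes are right-handed (so a half turn about z gives the same grasp; the last joint's range is limited). The gripper opens to 85 mm and grips with 20 to 120 N. Pads are 22 mm wide; open, the fingers measure 114 mm over their backs; the gripper's body (76 mm by 85 mm) begins 54 mm behind the grasp point. The pads swing forward as they close: fully open they stand 13 mm farther back than shut.
Start: joints at [-1.42, 0.398, 0.045, 1.537, -0.019, 1.207, -0.051], TCP at [0.161, 0.63, 0.231] pointing down, gripper open.
Joint ranges: [-2.82, 2.82], [-0.49, 2.23], [-1.37, 1.46], [0, 2.46], [-1.36, 4.5], [0.23, 2], [-2.94, 2.94]. Speed limits (rad/s): [2.57, 2.57, 3.14, 3.14, 3.14, 3.14, 3.14].

## Interface

Orientations are given as [roll, pitch, yaw] about the fixed x, y, z axes, in that order (R = Rz(yaw) Ry(pitch) Rx(roll)).
In Python, from plant import arm, get_image, order, trace gives the robot as it stands. The module is installed in compiled form; this text tells all that it offers.
- The arm moves only by the shell command python3 -m creep 'ROWS' [FORCE]. ROWS is a JSON object of lists of equal length, an entry for each row: "dp": the shift along the tool's x, y, z in cm, a list of three; "spin": the turn about the tool's z in degrees; "hand": the closure, from -1 (fully open) to 1 (shut). In form: {"dp": [[dx, dy, dz], ...], "spin": [spin, ...], "hand": [hand, ...]}. A call has 1 to 12 rows; each row is the pose to reach, as a shift and turn from the pose commanded when the call began, along the tool's axes at that moment; what a row does not reach only later rows make up. A row lasts 1/8 s, in which the tool goes at most 62.5 mm and 10.7 degrees, less where a joint would pass 70% of its speed; a pose out of reach is approached as far as the arm can. A call with a gripper value outside its range is refused whole. The fingers move at their own pace and stop on an object; FORCE is the grip in N (left out, the last holds). Time passes only in rows, so rows that repeat a pose let the fingers close. It gives the time, the measured TCP pose, the force and the opening at its end, in the units of the state.
- arm.state(): the state, without advancing time (a new reading comes with each control period).
- get_image(name): name is "scene" or "top" or "wrist"; returns a dict with "image" (400x640x3 uint8, red, green, blue), "range_z" (400x640 float32, m along the optical axis (not along the pixel's ray), 0 where there is no reading), "K" (3x3 intrinsics, pixels), "R" (3x3) and "t" (3): a world point X has camera coordinates R X + t; the wrist camera has in their place "T_tool_cam" (4x4, takes a point from camera to tool coordinates, whose origin is the TCP and whose axes are the tool frame's). Camera axes: x right, y down, z forward; pixel columns grow to the right and rows downward; lengths in m; the calibration is good to about 2 mm. A picture is of the moment at which its call begins: read the wrist's pose just before it.
- order.close_job(): hands the job in, once; it reports no verdict.
Trained networks look in a picture, given as the dict that the camera call returned (one of the last four; its "shot" number tells which), for a name from the list of things; names that differ only in an ending like _2 or _b are one class to them, and where a whole thing is asked for, a point or a joint stands for the part that bears it (a point fixed in the world has none). Each returns a list of dicts, best first, with "score" (0 to 1); they miss things now and then, are a little off and sometimes report something else, mostly with a low value. They report only what shows in the picture. A call takes as long as a camera call. They do not tell look-alikes from the thing itself.
- trace(picture, name): "mask" (400x640 bool, what is visible of it) and "position" ([column, row] in pixels, amid what is visible of it).
The state is a dict: "time_s": time; "joint_positions": joint angles; "qvel": joint speeds; "joint_torque": joint torques, N m; "position": TCP position; "ee_rot": TCP orientation; "force": force on the tool from outside, world axes, zero at the start; "wrist_torque": the same for the moment, N m; "opening": finger opening in m.
Only numpy, scipy, OpenCV 4.12 (cv2) and the standard library are available. Lean on these libraries where they do the work, as an engineer would, in place of code of your own. Each camera call takes 0.05 s, during which the arm holds its last target. There are 200 camera calls.

## Task

Put the green spatula away in the wooden clip stand: lift it by its round handle, bring it over both spring clips with the middle of the handle about midway between them (the blade may point either way), and press it straight down until both clips have snapped round it and it sits fully home. Then let go. Leave the red spatula and the glass jug where they are.

Things in the scene. Friction and masses are not known exactly. Their poses are not given: they have to be found in the camera images.
- spatula_green: Green spatula, rigid, 0.1 kg, 285 mm long, lying flat. Straight round handle 24 mm thick. Origin on the handle's axis near its middle and balance point, 12 mm above the counter as it lies. x runs along the handle to the blade: handle from -115 to +90 mm, flat blade (52 mm wide, 10 mm thick) from +90 to +170 mm. z up.
- clip_stand: Fixed wooden base 150 (x) x 56 x 12 mm with 2 clips at x = +-50 mm, 16 mm long, free space between. Each: 2 sprung steel fingers facing across y, mouth 42 mm wide at height 90, narrowing to 17 mm at 69 mm; the handle snaps past under 6 to 12 N in all and rests on the posts, its axis along x at y = 0, 60 mm above the counter. Origin: centre of the underside, on the counter; z up.
- spatula_red: A red spatula of the same shape and size as the green one, loose on the counter; not to be moved. Origin and axes as for the green one.
- jug: A glass measuring jug, 100 mm across, 130 mm tall, loose, standing upright; not to be moved. Origin: centre of its underside; z up, loop handle towards its +y.
Things that resemble listed ones, but are neither listed nor needed, are in the scene too. Leave any black look-alike of the clip_stand alone.

How it is judged:
By the outcome, as a careful person would: the job done as asked, in the order asked, and still so for the second after the job is handed in, with the robot touching nothing.
It also fails if it takes over 38 s, if anything falls off the work surface, if the arm or the gripper's body presses on something with over 40 N, if the wrist force passes 120 N, or if a joint passes its speed limit or range.

## Working session

There is one attempt and no reset: what is moved stays moved. The work goes in short steps, Python scripts to look and compute and a shell command to move; the robot and the scene stay as the last step left them, time stands still between calls to the robot, and variables do not carry over. Pictures are saved under pics/ and viewed, about 8 in all and at most 12, crops included, and the job is handed in when it is done.

```bash
mkdir -p pics; cat > h.py <<'E'
import numpy as np, cv2
from plant import arm,get_image,order,trace
def cloud(d):
    z=d["range_z"]; K=d["K"]; v,u=np.mgrid[:400,:640]
    c=np.stack([(u-K[0,2])*z/K[0,0],(v-K[1,2])*z/K[1,1],z],-1)
    if "R" in d: return (c-d["t"])@d["R"]
    from scipy.spatial.transform import Rotation as R
    s=d["state"]; T=d["T_tool_cam"]; p=c@T[:3,:3].T+T[:3,3]
    return p@R.from_euler("xyz",s["ee_rot"]).as_matrix().T+np.array(s["position"])
def wrist():
    s=arm.state(); d=get_image("wrist"); d["state"]=s; return d
def save(n,im): cv2.imwrite("pics/"+n+".png",im[...,::-1])
E
python3 - <<'E'
from h import *
print(arm.state(),arm.grip_depth)
ims=[]
for n in("top","scene"):
    d=get_image(n); P=cloud(d); ims.append(d["image"])
    for k in("spatula_green","spatula_red","clip_stand","jug"):
        for r in trace(d,k):
            m=r["mask"]&(d["range_z"]>0); q=P[m]
            if len(q)<5: print(n,k,r["score"],"few");continue
            xy=q[:,:2]; c,sz,a=cv2.minAreaRect(xy.astype(np.float32)*1000)
            print(n,k,round(r["score"],2),np.round(r["position"]),m.sum(),"med",np.median(q,0).round(3),"z",np.percentile(q[:,2],[5,50,95]).round(3),"rect",np.round(c),np.round(sz),round(a,1))
save("a",cv2.resize(np.vstack(ims),(480,600)) if 0 else np.vstack(ims)[::1])
im=np.vstack(ims); save("a",cv2.resize(im,(480,600),interpolation=cv2.INTER_AREA)); save("top",ims[0])
E
```

```text
{'time_s': 0.0, 'joint_positions': array([-1.42005471,  0.3991754 ,  0.04503662,  1.537901  , -0.01868626,
        1.20692059, -0.05073409]), 'qvel': array([ 0.00122327, -0.00124823, -0.00084082,  0.00015429,  0.00036134,
       -0.00026431,  0.00178207]), 'joint_torque': array([ 4.75729539e-04, -4.75126076e+01,  1.36492442e+00, -2.54216766e+01,
        1.15502748e-02,  9.59838188e-03,  4.85776155e-06]), 'position': array([0.16047474, 0.62920635, 0.23026493]), 'ee_rot': array([3.14144275e+00, 1.97744835e-03, 1.32113455e+00]), 'force': array([ 0.06804984, -0.09720823, -0.09507163]), 'wrist_torque': array([ 0.02560264, -0.04883489,  0.00481223]), 'opening': 0.0855613765079091} -0.0187
top spatula_green 0.91 [232. 174.] 1464 med [0.597 0.301 0.019] z [0.009 0.019 0.027] rect [561. 293.] [280.  49.] 20.5
top spatula_red 0.8 [464. 200.] 1691 med [ 0.556 -0.253  0.016] z [0.006 0.016 0.026] rect [ 511. -262.] [291.  56.] 11.3
top spatula_red 0.63 [144. 149.] 2753 med [0.65  0.499 0.078] z [0.005 0.078 0.132] rect [656. 513.] [177. 144.] 26.2
top clip_stand 0.9 [425. 112.] 1570 med [ 0.76  
[... 793 characters left out ...]
nd 0.75 [278. 360.] 2087 med [ 0.764 -0.167  0.013] z [0.009 0.013 0.084] rect [ 757. -163.] [ 58. 158.] 75.8
scene clip_stand 0.74 [275. 230.] 1536 med [0.524 0.008 0.014] z [0.008 0.014 0.083] rect [525.  18.] [ 71. 152.] 76.0
scene clip_stand 0.71 [387. 262.] 1728 med [0.743 0.149 0.013] z [0.008 0.013 0.082] rect [733. 169.] [ 89. 163.] 88.2
scene clip_stand 0.57 [280. 152.] 1243 med [0.342 0.147 0.014] z [0.003 0.014 0.082] rect [318. 162.] [ 61. 208.] 59.0
scene clip_stand 0.4 [190. 312.] 1963 med [ 0.566 -0.255  0.014] z [0.007 0.014 0.026] rect [ 512. -256.] [283.  53.] 8.8
scene jug 0.58 [461. 146.] 2371 med [0.647 0.481 0.086] z [0.016 0.086 0.13 ] rect [610. 521.] [ 96. 225.] 44.6
```

View pics/a.png

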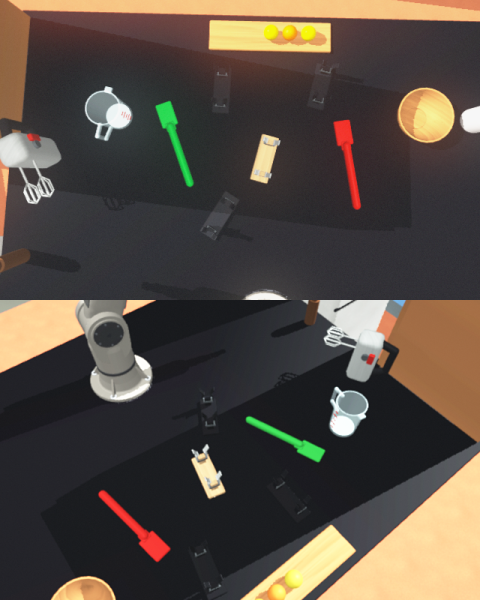

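The top view shows green spatula ~(232,174), red ~(464,200), jug ~(144,148). The clip-stand candidates are (352,211) wooden and (425,112), (294,288), (296,122) black. Only (352,211) is wooden, so that is the one meant. I'll confirm it in a crop and refine the fit.

```bash
cat >> h.py <<'E'
def axis(q):  # centreline of spatula from top-surface points: handle centre line, ends
    q=q[q[:,2]>0.005]; c,_,a=cv2.minAreaRect((q[:,:2]*1000).astype(np.float32))[:3]
    m=q[:,:2].mean(0); w,V=np.linalg.eigh(np.cov((q[:,:2]-m).T)); d=V[:,1]; d*=np.sign(d[0])
    for _ in range(3):
        n=np.array([-d[1],d[0]]); s=(q[:,:2]-m)@d; l=(q[:,:2]-m)@n
        S=[];L=[]
        for b in np.arange(s.min()+.01,s.min()+.19,.01):
            k=(s>=b)&(s<b+.01)
            if k.sum()>3: S.append(b+.005); L.append((np.percentile(l[k],4)+np.percentile(l[k],96))/2)
        p=np.polyfit(S,L,1); d=d+p[0]*n; d/=np.linalg.norm(d); m=m+p[1]*n
    s=(q[:,:2]-m)@d
    return m,d,np.percentile(s,.5),np.percentile(s,99.5)
E
python3 - <<'E'
from h import *
for n in("top","scene"):
    d=get_image(n); P=cloud(d); ok=d["range_z"]>0
    r=trace(d,"spatula_green")[0]; q=P[r["mask"]&ok]
    m,dr,a,b=axis(q); print(n,"green dir",np.degrees(np.arctan2(dr[1],dr[0])).round(2),"len",b-a,"mid from tail",m+dr*(a+.1025),"from tip",m+dr*(b-.1825),"z top",np.percentile(q[:,2],[90,97]))
    for r in trace(d,"clip_stand"):
        q=P[r["mask"]&ok]; md=np.median(q,0)
        if abs(md[0]-.52)<.05 and abs(md[1]-.01)<.05:
            base=q[(q[:,2]>.006)&(q[:,2]<.02)]; c,sz,an=cv2.minAreaRect((base[:,:2]*1000).astype(np.float32)); print(" base",c,sz,an)
            for lo in(.05,.07):
              h=q[q[:,2]>lo]; u=np.array([np.cos(-.243),np.sin(-.243)]); s=(h[:,:2]-[.521,.011])@u; l=(h[:,:2]-[.521,.011])@[-u[1],u[0]]
              for g in(s>0,s<=0): print("  clip",lo,g.sum(),"s",np.percentile(s[g],[5,95]).round(4),"l",np.percentile(l[g],[3,97]).round(4),"z",h[g][:,2].max().round(3))
    if n=="top": save("crop",cv2.resize(d["image"][110:290,190:390],None,fx=3,fy=3,interpolation=cv2.INTER_CUBIC))
E
```

```text
top green dir 21.12 len 0.27655092806136466 mid from tail [0.53012317 0.27984002] from tip [0.52224145 0.27679613] z top [0.02555017 0.02710187]
 base (522.309814453125, 11.204421997070312) (56.2100715637207, 149.95387268066406) 75.96663665771484
  clip 0.05 118 s [0.044  0.0578] l [-0.0229  0.0239] z 0.096
  clip 0.05 126 s [-0.0558 -0.0422] l [-0.0225  0.0247] z 0.096
  clip 0.07 103 s [0.0443 0.0578] l [-0.0233  0.024 ] z 0.096
  clip 0.07 105 s [-0.0557 -0.0422] l [-0.0226  0.0249] z 0.096
scene green dir 21.28 len 0.27856208702438334 mid from tail [0.52909563 0.27728621] from tip [0.52309665 0.27494979] z top [0.02439854 0.02629439]
 base (522.7655029296875, 11.115001678466797) (56.662986755371094, 151.47950744628906) 76.07717895507812
  clip 0.05 142 s [0.0451 0.0587] l [-0.0229  0.0238] z 0.096
  clip 0.05 117 s [-0.0545 -0.0409] l [-0.0228  0.0218] z 0.094
  clip 0.07 106 s [0.0446 0.0587] l [-0.0231  0.0239] z 0.096
  clip 0.07 82 s [-0.0547 -0.041 ] l [-0.0232  0.0222] z 0.094
```

View pics/crop.png

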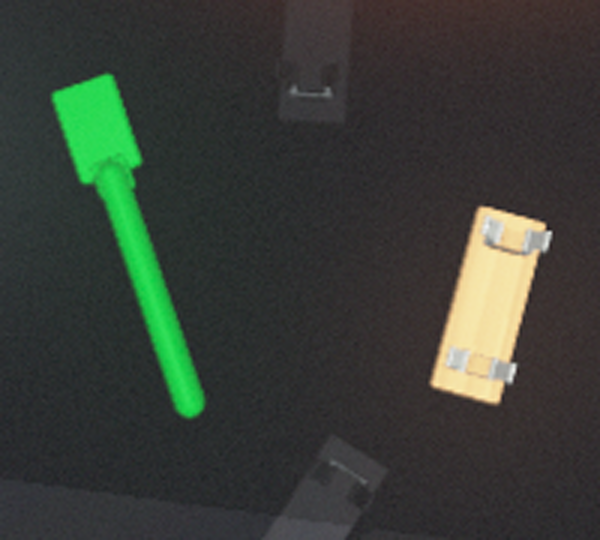

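The crop confirms it: the wooden stand, with both clips at crop (515,237) and (480,365), is the only non-black one. The green spatula's handle runs from crop (115,175) to (190,410). Moving above the handle's middle.

```bash
python3 -m creep '{"dp":[[-4,7,0],[-8,14,0],[-12,21,0],[-16,28,0],[-19,34,0],[-22,39,0],[-24,42,0],[-25.1,44.1,0],[-25.1,44.1,0],[-25.1,44.1,0],[-25.1,44.1,0]],"spin":[-5,-10,-15,-20,-25,-30,-33,-35.5,-35.5,-35.5,-35.5],"hand":[-1,-1,-1,-1,-1,-1,-1,-1,-1,-1,-1]}' 80
cat > g.py <<'E'
from h import *
d=wrist(); P=cloud(d); r=trace(d,"spatula_green"); s=d["state"]; print(s["time_s"],s["position"],np.degrees(s["ee_rot"]),s["opening"])
if r:
    r=r[0]; m=r["mask"]&(d["range_z"]>0); q=P[m]; print(r["score"],m.sum(),"z",np.percentile(q[:,2],[5,50,95]))
    m0,dr,a,b=axis(q); print("dir",np.degrees(np.arctan2(dr[1],dr[0])),"len",b-a,"mid tail",m0+dr*(a+.1025),"mid tip",m0+dr*(b-.1825),"offset of TCP from axis",(np.array(s["position"][:2])-m0)@[-dr[1],dr[0]])
import sys; save(sys.argv[1],d["image"])
E
python3 g.py w1
```

```text
time_s: 2.17
position: [0.5245, 0.2798, 0.2312]
ee_rot: [-3.141, -0.001, 1.944]
force: [0.7, -0.0, 0.1]
opening: 0.0853
2.175 [0.52450663 0.27980883 0.23123699] [-1.79975334e+02 -7.46813105e-02  1.11381960e+02] 0.08531248423203275
0.94 5240 z [0.00840836 0.01894393 0.02364778]
dir 21.15455249918766 len 0.27761206063422117 mid tail [0.52758262 0.28083308] mid tip [0.52069255 0.27816688] offset of TCP from axis 0.00015485823228739775
```

View pics/w1.png

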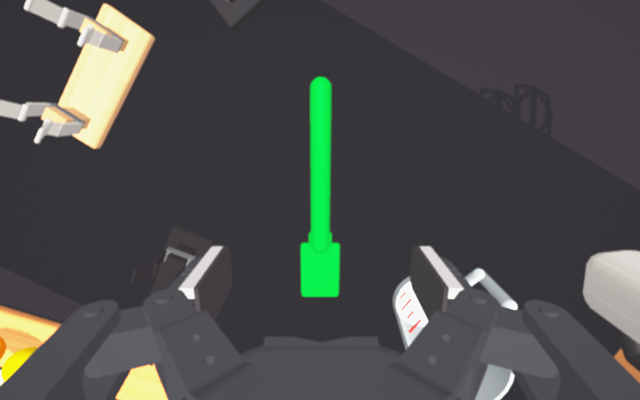

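The handle lies centred between the jaws, from (320,75) to (320,235), and the axis offset is under 1 mm. Descending.

```bash
python3 -m creep '{"dp":[[0,0,5],[0,0,10],[0,0,15],[0,0,19],[0,0,21.5],[0,0,22.2],[0,0,22.2],[0,0,22.2]],"spin":[0,0,0,0,0,0,0,0],"hand":[-1,-1,-1,-0.5,-0.2,-0.2,-0.2,-0.2]}'
```

```text
time_s: 3.28
position: [0.5269, 0.2786, 0.0107]
ee_rot: [3.139, -0.001, 1.941]
force: [0.6, 0.4, -0.9]
opening: 0.0515
```

```bash
python3 -m creep '{"dp":[[0,0,0.4],[0,0,0.7],[0,0,0.7],[0,0,0.7],[0,0,0.7],[0,0,0.7],[0,0,0.7],[0,0,0.7]],"spin":[0,0,0,0,0,0,0,0],"hand":[-0.2,-0.2,0.3,1,1,1,1,1]}' 80; python3 g.py w2
```

```text
time_s: 4.28
position: [0.5261, 0.2778, 0.0026]
ee_rot: [3.141, -0.0, 1.941]
force: [-0.4, -0.8, 5.8]
opening: 0.0212
4.275 [0.52608417 0.27780126 0.00264448] [ 1.79980796e+02 -1.28836268e-02  1.11193984e+02] 0.02123877236094838
0.8 16316 z [0.01639331 0.02163768 0.02357928]
dir 21.683512783604222 len 0.13931732742740563 mid tail [0.52720022 0.27899556] mid tip [0.39182621 0.22516882] offset of TCP from axis -0.0006974328879576761
```

View pics/w2.png

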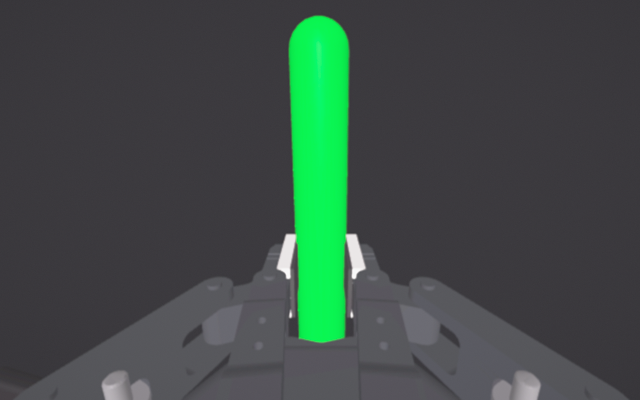

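The jaws hold the handle, with the pads at (290,255) and (352,255). Opening reads 21 mm against 24 mm, so I'll lift and check the grip.

```bash
python3 -m creep '{"dp":[[0,0,-1],[0,0,-3],[0,0,-7],[0,0,-11],[0,0,-14],[0,0,-14],[0,0,-14]],"spin":[0,0,0,0,0,0,0],"hand":[1,1,1,1,1,1,1]}'; python3 g.py w3; python3 - <<'E'
from h import *
d=get_image("scene"); P=cloud(d); r=trace(d,"spatula_green")
m=r[0]["mask"]&(d["range_z"]>0); q=P[m]; u=np.array([np.cos(.369),np.sin(.369)]); s=(q[:,:2]-arm.state()["position"][:2])@u
for b in np.arange(-.12,.2,.03):
    k=(s>=b)&(s<b+.03)
    if k.sum()>5: print(b.round(2),k.sum(),np.percentile(q[k,2],[5,50,95]).round(4))
save("s3",cv2.resize(d["image"][60:260,250:500],None,fx=2.5,fy=2.5))
E
```

```text
time_s: 5.25
position: [0.5253, 0.2774, 0.1419]
ee_rot: [-3.141, 0.0, 1.941]
force: [0.2, -1.1, -1.2]
opening: 0.0213
5.25 [0.52531196 0.27735321 0.14187417] [-1.79943524e+02  3.19251886e-04  1.11191572e+02] 0.021283312769357035
0.68 16659 z [0.15528166 0.16093262 0.16288825]
dir 21.61330077260247 len 0.1395738752731341 mid tail [0.5263301  0.27848455] mid tip [0.39112874 0.22491824] offset of TCP from axis -0.0006767749397394486
-0.12 37 [0.1523 0.1599 0.1645]
-0.09 119 [0.1497 0.1605 0.1645]
-0.06 97 [0.1504 0.1598 0.1641]
0.0 92 [0.1498 0.1594 0.1642]
0.03 140 [0.1482 0.1592 0.1637]
0.06 139 [0.1467 0.159  0.1637]
0.09 237 [0.1448 0.1498 0.1621]
0.12 265 [0.1445 0.1476 0.1509]
0.15 270 [0.1436 0.1474 0.1505]
```

View pics/s3.png

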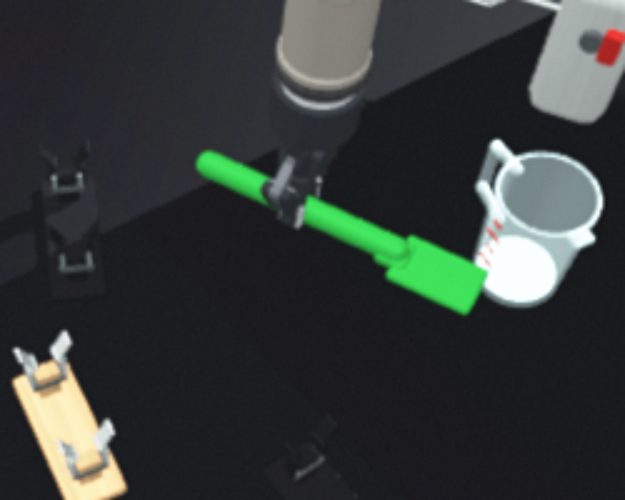

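The spatula is held level (handle top at z≈0.1635 along its length), crop (205,160) to (475,290), and everything else is undisturbed. Carrying it over the stand.

```bash
python3 -m creep '{"dp":[[-3,-1.2,0],[-7,-2.8,0],[-12,-4.8,0],[-17,-6.8,0],[-21,-8.4,0],[-23.5,-9.4,0],[-24.7,-9.9,0],[-24.7,-9.9,0],[-24.7,-9.9,0],[-24.7,-9.9,0],[-24.7,-9.9,0]],"spin":[5,10,15,20,25,30,33,35.2,35.2,35.2,35.2],"hand":[1,1,1,1,1,1,1,1,1,1,1]}'
cat > c.py <<'E'
from h import *
s=arm.state(); print(s["time_s"],s["position"],np.degrees(s["ee_rot"]),s["opening"],s["force"])
u=np.array([np.cos(np.radians(-14)),np.sin(np.radians(-14))]); n=np.array([-u[1],u[0]]); C=np.array([.5225,.011])
ims=[]
for nm in("top","scene"):
    d=get_image(nm); P=cloud(d); ok=d["range_z"]>0; r=trace(d,"spatula_green"); ims.append(d["image"])
    if r:
        q=P[r[0]["mask"]&ok]; a=(q[:,:2]-C)@u; l=(q[:,:2]-C)@n; print(nm,r[0]["score"],"along",np.percentile(a,[.5,99.5]).round(4))
        S=[];L=[]
        for lo,hi in((-.1,-.075),(-.075,-.055),(-.045,-.02),(.02,.045),(.055,.08)):
            k=(a>lo)&(a<hi)
            if k.sum()>8: e=np.percentile(l[k],[3,97]); S.append((lo+hi)/2);L.append(e.mean()); print("  s",(lo+hi)/2,"lat",e.round(4),"mid",e.mean().round(4),"ztop",np.percentile(q[k,2],95).round(4))
import sys; save(sys.argv[1],np.hstack([cv2.resize(ims[0][130:290,260:420],(400,400)),cv2.resize(ims[1][150:310,190:350],(400,400))]))
E
python3 c.py c1
```

```text
time_s: 6.82
position: [0.523, 0.0125, 0.1422]
ee_rot: [-3.141, -0.0, 1.328]
force: [0.2, 0.1, -0.6]
opening: 0.0215
6.825 [0.52295669 0.01252715 0.14222263] [-1.79989230e+02 -1.59048671e-02  7.60904728e+01] 0.02152542627481239 [ 0.16930741  0.06921164 -0.5763686 ]
top 0.66 along [-0.1007  0.1824]
  s -0.0875 lat [-0.0084  0.0121] mid 0.0019 ztop 0.1665
  s -0.065 lat [-0.0004  0.013 ] mid 0.0063 ztop 0.1665
  s -0.0325 lat [0.0055 0.0128] mid 0.0092 ztop 0.1651
scene 0.8 along [-0.0338  0.181 ]
  s -0.0325 lat [0.0076 0.0448] mid 0.0262 ztop 0.1587
  s 0.0325 lat [-0.0102  0.0443] mid 0.0171 ztop 0.1654
  s 0.0675 lat [-0.0095  0.012 ] mid 0.0012 ztop 0.1655
```

View pics/c1.png

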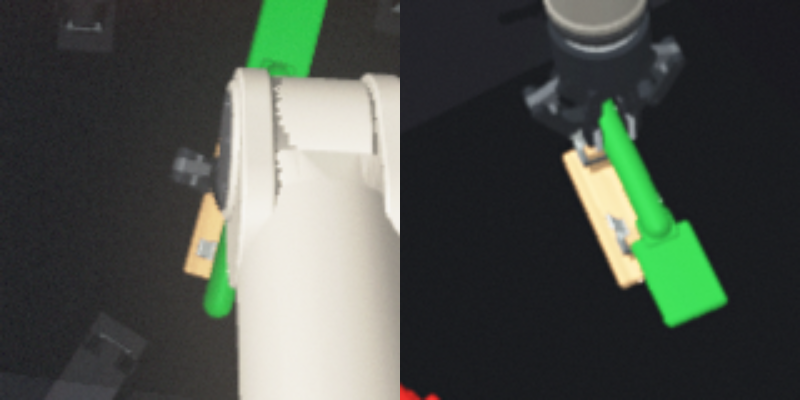

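The handle is over the stand: it spans −101 to +182 mm along it against an ideal −102.5 to +182.5, and sits 1.5 mm off sideways. Correcting this and descending to the mouth.

```bash
python3 -m creep '{"dp":[[-0.15,0,1],[-0.15,0,3],[-0.15,0,4.5],[-0.15,0,5],[-0.15,0,5],[-0.15,0,5]],"spin":[0.1,0.1,0.1,0.1,0.1,0.1],"hand":[1,1,1,1,1,1]}' 100; python3 c.py c2
```

```text
time_s: 7.78
position: [0.5231, 0.0101, 0.0928]
ee_rot: [3.14, -0.001, 1.325]
force: [0.4, 1.0, -0.5]
opening: 0.0205
7.775 [0.52313967 0.0101017  0.09280933] [ 1.79935442e+02 -3.00864241e-02  7.58890416e+01] 0.02053056614869112 [ 0.36716296  0.97260992 -0.46941976]
top 0.95 along [-0.1     0.1796]
  s -0.0875 lat [-0.0102  0.0104] mid 0.0001 ztop 0.1166
  s -0.065 lat [-0.0036  0.0105] mid 0.0034 ztop 0.1161
scene 0.83 along [-0.0192  0.1811]
  s 0.0325 lat [-0.0119  0.0104] mid -0.0007 ztop 0.1164
  s 0.0675 lat [-0.0121  0.0107] mid -0.0007 ztop 0.1159
```

View pics/c2.png

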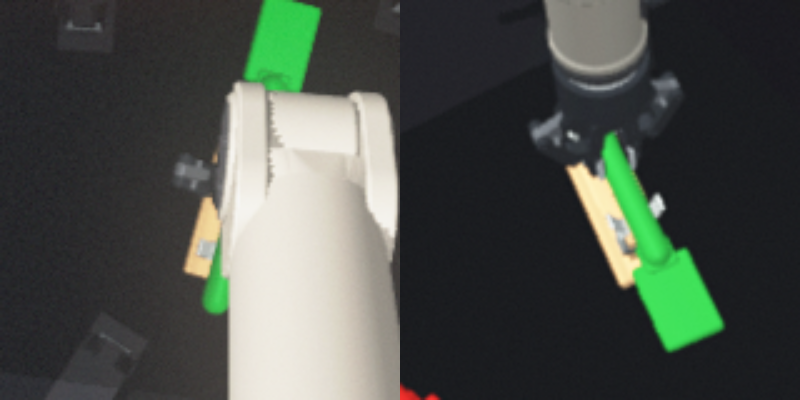

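The handle is centred over both clips within 1 mm (right-hand view: clip tips at (655,207) and (620,235) either side). Pressing down.

```bash
python3 -m creep '{"dp":[[0,0,1],[0,0,2],[0,0,2.7],[0,0,3.2],[0,0,3.7],[0,0,4.1],[0,0,4.3],[0,0,4.3],[0,0,4.3]],"spin":[0,0,0,0,0,0,0,0,0],"hand":[1,1,1,1,1,1,1,1,1]}'; python3 c.py c3
```

```text
time_s: 9.1
position: [0.5221, 0.0104, 0.0505]
ee_rot: [-3.14, -0.001, 1.325]
force: [-4.8, 1.2, 15.4]
opening: 0.0206
9.1 [0.52214704 0.01044607 0.05049474] [-1.79900918e+02 -5.46844820e-02  7.58922633e+01] 0.020619157914307212 [-4.75631523  1.19655292 15.39325879]
top 0.84 along [-0.0994  0.1956]
  s -0.0875 lat [-0.0052  0.0105] mid 0.0026 ztop 0.074
  s -0.065 lat [-0.0014  0.0296] mid 0.0141 ztop 0.4275
scene 0.65 along [-0.0156  0.18  ]
  s 0.0325 lat [-0.0115  0.0088] mid -0.0014 ztop 0.0742
  s 0.0675 lat [-0.0107  0.0115] mid 0.0004 ztop 0.0744
```

```bash
python3 -m creep '{"dp":[[0,0,0.15],[0,0,0.15],[0,0,0.15]],"spin":[0,0,0],"hand":[1,1,1]}'
```

```text
time_s: 9.68
position: [0.5222, 0.0104, 0.0504]
ee_rot: [-3.139, -0.002, 1.324]
force: [-9.5, 1.3, 27.1]
opening: 0.0204
```

A further 1.5 mm of command moved it 0.1 mm and raised the force by 12 N, so it is hard on the posts. Relax, open and lift off.

```bash
python3 -m creep '{"dp":[[0,0,-0.15],[0,0,-0.15],[0,0,-0.15],[0,0,-0.15],[0,0,-0.15],[0,0,-1],[0,0,-4],[0,0,-8],[0,0,-13],[0,0,-16],[0,0,-16]],"spin":[0,0,0,0,0,0,0,0,0,0,0],"hand":[1,-0.3,-0.3,-0.3,-0.3,-0.3,-0.3,-0.3,-0.3,-0.3,-0.3]}'
python3 -m creep '{"dp":[[4,0,0],[9,0,0],[14,0,0],[19,0,0],[22,0,0],[22,0,0],[22,0,0],[22,0,0]],"spin":[0,0,0,0,0,0,0,0],"hand":[-0.3,-0.3,-0.3,-0.3,-0.3,-0.3,-0.3,-0.3]}'; python3 c.py c4; python3 - <<'E'
from h import *
d=get_image("scene"); P=cloud(d)
for k in("spatula_red","jug"):
    r=trace(d,k)[0]; q=P[r["mask"]&(d["range_z"]>0)]; print(k,r["position"],np.median(q,0))
E
```

```text
time_s: 11.05
position: [0.5245, 0.0101, 0.211]
ee_rot: [3.136, -0.003, 1.324]
force: [0.2, 0.6, -0.4]
opening: 0.0558
time_s: 12.05
position: [0.5761, 0.2215, 0.2076]
ee_rot: [-3.141, 0.001, 1.322]
force: [1.2, 0.4, -0.3]
opening: 0.0555
12.05 [0.5760906  0.22145606 0.207555  ] [-1.79979382e+02  5.56945717e-02  7.57436215e+01] 0.05545929110012063 [ 1.19451013  0.40143156 -0.26822761]
top 0.58 along [-0.1013  0.1795]
  s -0.0875 lat [-0.0111  0.0101] mid -0.0005 ztop 0.0746
  s -0.065 lat [-0.0122  0.0105] mid -0.0009 ztop 0.0747
  s -0.0325 lat [-0.0105  0.0106] mid 0.0001 ztop 0.0751
  s 0.0325 lat [-0.0106  0.0103] mid -0.0002 ztop 0.0749
  s 0.0675 lat [-0.0092  0.0105] mid 0.0007 ztop 0.0743
scene 0.65 along [-0.0972  0.18  ]
  s -0.0875 lat [-0.0125  0.0091] mid -0.0017 ztop 0.074
  s -0.065 lat [-0.0122  0.0095] mid -0.0014 ztop 0.0742
  s -0.0325 lat [-0.0113  0.0096] mid -0.0008 ztop 0.0749
  s 0.0325 lat [-0.0115  0.0094] mid -0.001 ztop 0.0744
  s 0.0675 lat [-0.0113  0.011 ] mid -0.0001 ztop 0.0739
spatula_red [188.6, 313.4] [ 0.56894177 -0.25531347  0.01452623]
jug [460.5, 147.2] [0.64653338 0.48264822 0.08486276]
```

View pics/c4.png

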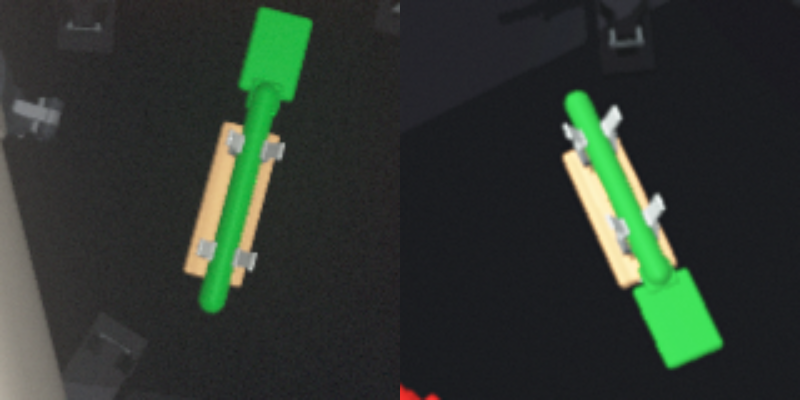

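The handle sits in both clips, at (240,145)–(272,150) and (205,248)–(245,260) in the left view. It is level and centred, and the gripper is clear.

```bash
python3 -c "from plant import order; print(order.close_job())"
```

```text
the job is handed in; nothing more can be done
None
```

The green spatula is in the wooden clip stand, held by both clips. I let go, moved the arm clear and handed the job in at about 12 s of the 38 s allowed; no verdict is reported.

**Seating:** at the bottom, an extra 1.5 mm of commanded press moved the tool only 0.1 mm. The force rose from 15 N to 27 N, so the handle was hard on the posts.

**Final position:** after release, both fixed cameras show the handle level and within about 2 mm of the clip line. Lengthwise it spans about −101 to +180 mm, against an ideal −102.5 to +182.5 mm, so its middle is about midway between the clips.

**Other objects:** the red spatula and the jug measured within about 2 mm of where they started, which is within the noise. The black look-alike stands were not touched.

**Readings that disagreed:**
- **Handle height:** the top read 74–75 mm instead of 72 mm. The cameras read about 2 mm high on the handle throughout, including when it lay on the counter.
- **Gripper opening:** it read about 21 mm on the 24 mm handle, but the grip held with no sign of slipping.

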